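Lock a cam-arm coupler onto the buffer tank's adapter

TASK

Pick up the blue coupler, set it over the metal adapter on top of the white buffer tank and, with its orange cam arms still raised, press it gently down until it is fully home. Then swing both cam arms down together, all the way, so that the coupler is locked on, and let go. Leave everything else on the bench where it is.

Things in the scene. Friction and masses are not known exactly. Their poses are not given: they have to be found in the camera images.
- coupler: Loose blue coupler (about 190 g), a round cap 37 mm across, 32 mm tall, flat top, open mouth down. Origin: centre of the mouth, on the underside; z up. Bore 29 mm wide, 28 mm deep: home, its origin is 28 mm below the true rim. Orange cam arms are hinged at its +y and -y sides, 20 mm off the axis, 18 mm above the origin; grip the +x and -x sides. Any yaw on the adapter will do.
- cam_left (a joint): Cam arm on the coupler's +y side: bar 34 mm long, 11 wide, 5 thick, hinged parallel to x. 0: points out and 35 degrees up (starts 0 to 0.35); grows as it swings down; 0.61 level; 1.92 stop, hanging 75 degrees below level beside the coupler, tip 29 mm off the axis. Stiff (0.06 N m, 2 N at the tip), stays where left. From about 1.0 on its steel cam goes under the adapter's rim.
- cam_right (a joint): The same cam arm on the coupler's -y side. Fingers opened about 80 mm along the arms' line and lowered over the coupler bear on both arms, push them down together, and pass outside their tips at about 1.45 (fingertips 30 mm below the hinges); closing the fingers then squeezes both arms to the stop.
- cam_left_tip (a point): Outer end of the cam arm on the +y side.
- cam_right_tip (a point): Outer end of the cam arm on the -y side.
- adapter_top (a point): Nominal rim centre of the upright aluminium adapter on the tank, 135 mm above the bench. It is screwed in by hand: the true rim is up to 6 mm higher or lower than this point, to be found by feel (its axis is exact). Rim 26 mm across with a 2 mm bevel; 7 mm below it a groove 15 mm high, then a tapered 25 mm shoulder.
- seal (a joint): Black rubber seal plug, 17 mm across, in the adapter's mouth. 0: stands 8 mm proud of the rim; 0.008: flush. Starts 5 to 8 mm proud. It slides in at about 9 N and stays where pushed. The coupler pushes it flush, then stops hard on the rim: then it is fully home. Press with 15 to 20 N; contact forces adding up to over 50 N damage the seal.
- tank: White buffer tank, 130 x 130 x 70 mm, fixed to the bench. Origin: centre of its underside; z up. The adapter stands on its middle; its rim is about 65 mm above the tank's top.
- jar: Amber jar with white lid, 40 mm in diameter, 50 mm tall, origin at the underside. To be left alone.
- rack: Orange rack of sample tubes, 90 x 200 x 82 mm, origin at the underside. To be left alone.
- buffer_bottle: White bottle with blue cap, 70 mm in diameter, 150 mm tall, origin at the underside. To be left alone.
- beaker: White beaker, 60 mm in diameter, 70 mm tall, origin at the underside. To be left alone.
- spare_seal: Black rubber ring lying flat, 32 mm in diameter, 6 mm thick. To be left alone.
- wipes: Blue pack of wipes, 110 x 200 x 60 mm, origin at the underside. To be left alone.
Not all that is in view belongs to the job. Of the things shaped like the coupler, the blue one is meant.

How it is judged:
On the way, in this order (a step that is already met when the one before it is completed fails the run):
1. the coupler is pressed fully home on the adapter (seal pushed in to within 1.5 mm of flush, over 0.0065) with both cam arms still raised (joint values under 0.8) (horizontal distance between coupler and adapter_top below 0.004 m and angle between the z axis of coupler and the z axis of tank, either way round below 0.08 rad and value of joint seal above 0.0065 m and z of coupler in the frame of adapter_top between -0.0357 and -0.0203 m and value of joint each of cam_left, cam_right below 0.8 rad), for 0.2 s.
2. both cam arms are swung down (joint values over 1.7) with the coupler home (horizontal distance between coupler and adapter_top below 0.004 m and angle between the z axis of coupler and the z axis of tank, either way round below 0.08 rad and value of joint seal above 0.0065 m and z of coupler in the frame of adapter_top between -0.0357 and -0.0203 m and value of joint each of cam_left, cam_right above 1.7 rad), for 0.2 s.
At the end, for the whole second after the job is handed in: The coupler sits on the adapter fully home (seal pushed in over 6.5 mm), within 4 mm of its axis and upright within 0.08 rad, both cam arms are down (joint values over 1.7), and it is at rest (all of step 2 and linear speed of coupler below 0.02 m/s); the robot touches nothing.
It fails at once if one cam arm is swung far ahead of the other (one beyond 1.5 while the other is under 0.9) ((value of joint cam_left above 1.5 rad and value of joint cam_right below 0.9 rad) or (value of joint cam_right above 1.5 rad and value of joint cam_left below 0.9 rad)).
It fails at once if a cam arm is swung down (beyond 1.2) before the coupler is over the adapter (value of joint any of cam_left, cam_right above 1.2 rad and not (horizontal distance between coupler and adapter_top below 0.004 m and z of coupler in the frame of adapter_top below -0.012 m)).
It fails at once if the coupler is pressed on the adapter with more than 50 N (all contact forces added up) (contact force between coupler and tank above 50 N).
It fails at once if a bystander is moved by more than 25 mm (distance of any of jar, rack, buffer_bottle, beaker, spare_seal, wipes from where it was at the start of the episode above 0.025 m).
It also fails if it takes over 69 s, if anything falls off the work surface, if the arm or the gripper's body presses on something with over 40 N, if the wrist force passes 120 N, or if a joint passes its speed limit or range.

ROBOT

A 6-joint arm with a two-finger parallel gripper is mounted at the origin on the work surface. World frame = base frame: x ahead of the robot, y to its left, z up, the work surface at z = 0. Lengths are in m, angles in rad, forces in N, time in s.
With the tool pointing down it reaches from about 0.375 to 0.825 m from the base axis. Payload 5.5 kg.
Tool frame: the origin (TCP) lies midway between the tips of the shut fingers; the grasp point (between the pads) lies 19 mm behind it; z points along the fingers, y is the direction in which the jaws open and shut (so a half turn about z gives the same grasp; the last joint's range is limited). The gripper opens to 85 mm and grips with 20 to 120 N. Pads are 22 mm wide; open, the fingers measure 114 mm over their backs; the gripper's body (76 mm by 85 mm) begins 54 mm behind the grasp point. The pads swing forward as they close: fully open they stand 13 mm farther back than shut.
Start: joints at [-1.197, 0.314, -0.047, 1.21, 0, 1.571], TCP at [0.219, -0.559, 0.231] pointing down, gripper open.
Joint ranges: [-2.67, 2.67], [-0.69, 1.73], [-1.03, 1.25], [-2.08, 2.16], [-1.42, 1.45], [-3.14, 3.14]. Speed limits (rad/s): [2.39, 2.39, 3.01, 3.14, 3.14, 3.14].

INTERFACE

Orientations are given as [roll, pitch, yaw] about the fixed x, y, z axes, in that order (R = Rz(yaw) Ry(pitch) Rx(roll)).
In Python, from station import ctrl, optics gives the robot as it stands. The module is installed in compiled form; this text tells all that it offers.
- The arm moves only by the tool arm_command, never from a script. Its argument "targets" is a list of rows, each an object of numbers: "x", "y", "z": the shift along the world's x, y, z in mm; "wx", "wy", "wz": the turn, a rotation vector about the world's x, y, z in rad; "fingers": the opening, from 0 (shut) to 1 (fully open). A call has 1 to 20 rows; each row shifts and turns the commanded pose from where the row before left it; what a row does not reach is not made up. A row lasts 1/12 s, in which the tool goes at most 41.7 mm and 7.16 degrees, less where a joint would pass 70% of its speed; a pose out of reach is approached as far as the arm can. A call with a gripper value outside its range is refused whole. The fingers move at their own pace and stop on an object; "grip_force" is the grip in N (left out, the last holds). Time passes only in rows, so rows that do not move let the fingers close. It gives the time, the measured TCP pose, the force and the opening at its end, in the units of the state.
- ctrl.observe(): the state, without advancing time (a new reading comes with each control period).
- optics.read_camera(name): name is "scene" or "top" or "wrist"; returns a dict with "image" (400x640x3 uint8, blue, green, red), "range_z" (400x640 float32, m along the optical axis (not along the pixel's ray), 0 where there is no reading), "K" (3x3 intrinsics, pixels), "extrinsics" (4x4, takes a point from world to camera coordinates); the wrist camera has in their place "tool_from_camera" (4x4, takes a point from camera to tool coordinates, whose origin is the TCP and whose axes are the flange's). Camera axes: x right, y down, z forward; pixel columns grow to the right and rows downward; lengths in m; the calibration is good to about 2 mm. A picture is of the moment at which its call begins: read the wrist's pose just before it.
- ctrl.hand_in(): hands the job in, once; it reports no verdict.
The state is a dict: "time_s": time; "joint_positions": joint angles; "qvel": joint speeds; "joint_efforts": joint torques, N m; "position": TCP position; "eef_rot": TCP orientation; "contact_force": force on the tool from outside, world axes, zero at the start; "wrist_torque": the same for the moment, N m; "opening": opening from 0.0 (shut) to 1.0 (fully open).
Only numpy, scipy, OpenCV 4.12 (cv2) and the standard library are available. Lean on these libraries where they do the work, as an engineer would, in place of code of your own. Each camera call takes 0.05 s, during which the arm holds its last target. There are 200 camera calls.

## Working session

There is one attempt and no reset: what is moved stays moved. The work goes in short steps, Python scripts to look and compute and a tool call to move; the robot and the scene stay as the last step left them, time stands still between calls to the robot, and variables do not carry over. Pictures are saved under pics/ and viewed, about 8 in all and at most 12, crops included, and the job is handed in when it is done.

Besides the shell and the picture viewer there is one more tool, called after "Emit:" as name(argument=value, ...) on one line, values as JSON. arm_command: Moves the arm, as the interface text tells. Its arguments: {"type":"object","properties":{"targets":{"type":"array","items":{"type":"object","properties":{"x":{"type":"number"},"y":{"type":"number"},"z":{"type":"number"},"wx":{"type":"number"},"wy":{"type":"number"},"wz":{"type":"number"},"fingers":{"type":"number"}}}},"grip_force":{"type":"number"}},"required":["targets"]}

```bash
mkdir -p pics; cat > h.py <<'E'
import numpy as np, cv2
from station import ctrl, optics
from scipy.spatial.transform import Rotation as R
def grab(n,fn=None):
    s=ctrl.observe(); c=optics.read_camera(n)
    if n=='wrist':
        T=np.eye(4);T[:3,:3]=R.from_euler('xyz',s['eef_rot']).as_matrix();T[:3,3]=s['position']
        c['W']=T@c['tool_from_camera']
    else: c['W']=np.linalg.inv(c['extrinsics'])
    if fn: cv2.imwrite('pics/'+fn,c['image'])
    return c
def cloud(c):
    z=c['range_z'];v,u=np.mgrid[:z.shape[0],:z.shape[1]];K=c['K']
    p=np.stack([(u-K[0,2])/K[0,0]*z,(v-K[1,2])/K[1,1]*z,z],-1)
    q=p@c['W'][:3,:3].T+c['W'][:3,3]; q[z==0]=np.nan
    return q
E
python3 - <<'E'
from h import *
a=grab('top','t1.png');b=grab('scene','s1.png')
np.savez('t1',**{'p':cloud(a),'i':a['image']});np.savez('s1',**{'p':cloud(b),'i':b['image']})
print(ctrl.observe()); print(a['W'].round(3),b['W'].round(3))
E
```

```text
{'time_s': 0.1, 'joint_positions': array([-1.19701528e+00,  3.14142274e-01, -4.79828871e-02,  1.21021834e+00,
        3.30152154e-06,  1.57082464e+00]), 'qvel': array([ 0.00014623, -0.00268116,  0.00367891,  0.00038252, -0.00027259,
        0.00100503]), 'joint_efforts': array([-8.64315116e-04, -5.40766919e+01,  3.40541196e+01,  1.12293693e-02,
       -1.06773120e-04,  1.73552070e-05]), 'position': array([ 0.21889   , -0.55807746,  0.23052694]), 'eef_rot': array([-3.14004548e+00, -3.25771636e-06,  3.73752736e-01]), 'contact_force': array([ 0.45699724,  0.07681525, -0.62752268]), 'wrist_torque': array([-0.01943646, -0.01357129, -0.04675624]), 'opening': 1.001002380182415}
[[-1.000e-03 -9.870e-01  1.590e-01  3.490e-01]
 [-1.000e+00 -0.000e+00 -6.000e-03 -2.600e-02]
 [ 6.000e-03 -1.590e-01 -9.870e-01  1.399e+00]
 [ 0.000e+00  0.000e+00  0.000e+00  1.000e+00]] [[ 0.074  0.813 -0.578  1.206]
 [ 0.997 -0.054  0.053 -0.107]
 [ 0.012 -0.58  -0.815  1.045]
 [ 0.     0.     0.     1.   ]]
```

View pics/t1.png

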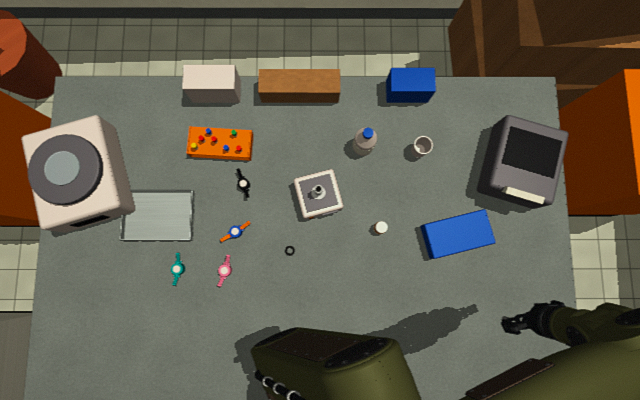

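View pics/s1.png

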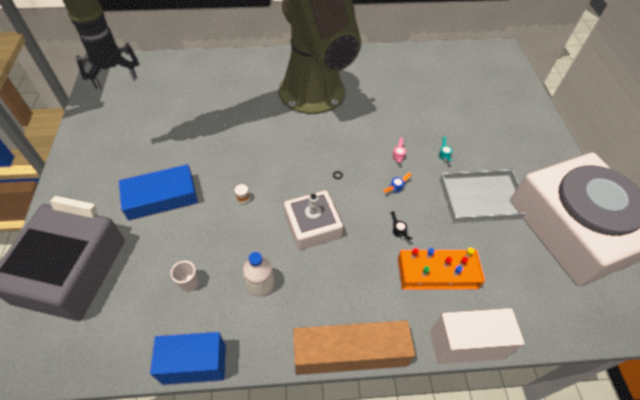

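The blue coupler with orange arms is at top pixel (235,231), with its arms running from lower-left to upper-right. The adapter is at top pixel (318,191). The decoys are black, teal and pink. Next I measure the coupler and adapter.

```bash
python3 - <<'E'
from h import *
t=np.load('t1.npz');p,i=t['p'],t['i']
hsv=cv2.cvtColor(i,cv2.COLOR_BGR2HSV).astype(int)
win=np.zeros(i.shape[:2],bool);win[215:247,215:256]=1
o=win&(hsv[...,0]<20)&(hsv[...,1]>150); b=win&(hsv[...,0]>95)&(hsv[...,0]<130)&(hsv[...,1]>120)
w=win&(p[...,2]>0.025)
for n,m in(('orange',o),('blue',b),('tall',w)):
    q=p[m];print(n,m.sum(),np.nanmean(q,0).round(4),np.nanmin(q,0).round(3),np.nanmax(q,0).round(3),np.argwhere(m).mean(0))
q=p[o];q=q[~np.isnan(q).any(1)];d=q[:,:2]-q[:,:2].mean(0);u,s,v=np.linalg.svd(d);print('armdir',v[0],np.degrees(np.arctan2(v[0,1],v[0,0])))
win[:]=0;win[165:222,290:346]=1
for lo,hi in((.06,.08),(.11,.132),(.128,.16)):
    q=p[win&(p[...,2]>lo)&(p[...,2]<hi)];print(lo,len(q),q.mean(0).round(4),q.min(0).round(3),q.max(0).round(3))
    if lo==.06:print(cv2.minAreaRect(q[:,:2].astype(np.float32)))
s=np.load('s1.npz');q=s['p'];win[:]=0;win[180:250,280:350]=1
for lo,hi in((.06,.08),(.11,.132),(.128,.16)):
    m=q[win&(q[...,2]>lo)&(q[...,2]<hi)];print('s',lo,len(m),m.mean(0).round(4),m.min(0).round(3),m.max(0).round(3))
    if lo==.06:print(cv2.minAreaRect(m[:,:2].astype(np.float32)))
E
```

```text
orange 79 [0.4468 0.2215 0.0242] [ 0.416  0.176 -0.003] [0.481 0.27  0.036] [231.32911392 234.50632911]
blue 84 [0.4458 0.219  0.0267] [ 0.429  0.196 -0.006] [0.467 0.249 0.037] [231.57142857 235.19047619]
tall 158 [0.4466 0.2197 0.0309] [0.416 0.172 0.025] [0.479 0.265 0.038] [231.24683544 234.71518987]
armdir [-0.55320722  0.83304368] 123.58732114704634
0.06 1576 [ 0.5611 -0.042   0.0681] [ 0.488 -0.118  0.06 ] [0.639 0.034 0.079]
((0.5604596138000488, -0.042607128620147705), (0.1340135633945465, 0.12936796247959137), 14.813275337219238)
0.11 7 [ 0.5546 -0.0405  0.1132] [ 0.552 -0.052  0.111] [ 0.558 -0.031  0.115]
0.128 62 [ 0.5626 -0.042   0.1411] [ 0.551 -0.055  0.132] [ 0.575 -0.031  0.149]
s 0.06 1679 [ 0.5732 -0.0435  0.0671] [ 0.489 -0.116  0.06 ] [0.641 0.033 0.079]
((0.5653518438339233, -0.04287494719028473), (0.12912386655807495, 0.12967078387737274), 15.707395553588867)
s 0.11 41 [ 0.5701 -0.0429  0.1163] [ 0.56  -0.054  0.11 ] [ 0.578 -0.03   0.131]
s 0.128 78 [ 0.567  -0.0422  0.1394] [ 0.552 -0.054  0.131] [ 0.577 -0.03   0.147]
```

Emit:
arm_command(targets=[{"x": 23, "y": 26, "wz": 0.08}, {"x": 23, "y": 26, "wz": 0.08}, {"x": 23, "y": 26, "wz": 0.08}, {"x": 23, "y": 26, "wz": 0.08}, {"x": 23, "y": 26, "wz": 0.08}, {"x": 23, "y": 26, "wz": 0.08}, {"x": 23, "y": 26, "wz": 0.08}, {"x": 23, "y": 26, "wz": 0.08}, {"x": 23, "y": 26, "wz": 0.08}, {"x": 23, "y": 26, "wz": 0.08}])

```text
validation failed for argument at $.ta...
```

Emit:
arm_command(targets=[{"y": 32, "wz": 0.06}, {"y": 32, "wz": 0.06}, {"y": 32, "wz": 0.06}, {"y": 32, "wz": 0.06}, {"y": 32, "wz": 0.06}, {"y": 32, "wz": 0.06}, {"y": 32, "wz": 0.06}, {"y": 32, "wz": 0.06}, {"y": 32, "wz": 0.06}, {"y": 32, "wz": 0.06}, {"y": 32, "wz": 0.06}, {"y": 32, "wz": 0.06}, {"y": 32, "wz": 0.06}, {"y": 32, "wz": 0.06}, {"y": 32, "wz": 0.06}, {"y": 32, "wz": 0.06}, {"y": 0}, {"y": 0}])

```text
validation failed for argument at $.ta...
```

```bash
python3 - <<'E'
from h import *
s=ctrl.observe();print(s['position'],s['eef_rot'],s['joint_positions'],s['contact_force'])
c=grab('wrist','w1.png');np.savez('w1',p=cloud(c),i=c['image']);print(c['W'].round(3))
E
```

```text
[ 0.21889    -0.55807746  0.23052694] [-3.14004548e+00 -3.25771636e-06  3.73752736e-01] [-1.19701528e+00  3.14142274e-01 -4.79828871e-02  1.21021834e+00
  3.30152154e-06  1.57082464e+00] [ 0.45699724  0.07681525 -0.62752268]
[[ 0.366 -0.885 -0.286  0.292]
 [-0.931 -0.349 -0.111 -0.529]
 [-0.001  0.307 -0.952  0.373]
 [ 0.     0.     0.     1.   ]]
```

View pics/w1.png

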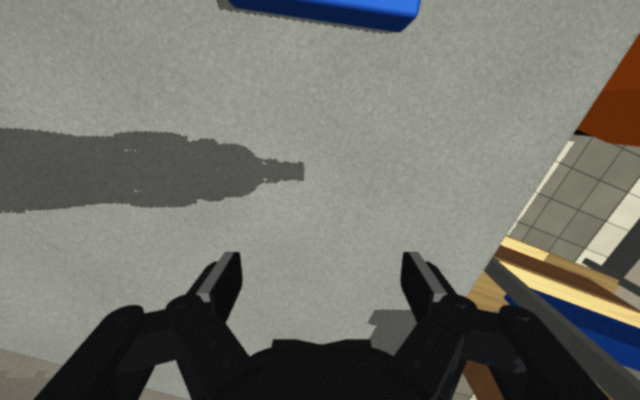

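The moves were refused, so the picture shows the start pose: fingertips at (230,265) and (415,265). I'll send every field in each row.

Emit:
arm_command(targets=[{"x": 23, "y": 26, "z": 0, "wx": 0, "wy": 0, "wz": 0.08, "fingers": 1}, {"x": 23, "y": 26, "z": 0, "wx": 0, "wy": 0, "wz": 0.08, "fingers": 1}])

```text
time_s: 0.32
position: [0.2645, -0.5067, 0.2306]
eef_rot: [-3.141, 0.0, 0.534]
contact_force: [1.3, -1.0, 0.6]
opening: 0.997
```

Emit:
arm_command(targets=[{"x": 23, "y": 26, "z": 0, "wx": 0, "wy": 0, "wz": 0.08, "fingers": 1}, {"x": 23, "y": 26, "z": 0, "wx": 0, "wy": 0, "wz": 0.08, "fingers": 1}, {"x": 23, "y": 26, "z": 0, "wx": 0, "wy": 0, "wz": 0.08, "fingers": 1}, {"x": 23, "y": 26, "z": 0, "wx": 0, "wy": 0, "wz": 0.08, "fingers": 1}, {"x": 23, "y": 26, "z": 0, "wx": 0, "wy": 0, "wz": 0.08, "fingers": 1}, {"x": 23, "y": 26, "z": 0, "wx": 0, "wy": 0, "wz": 0.08, "fingers": 1}, {"x": 23, "y": 26, "z": 0, "wx": 0, "wy": 0, "wz": 0.08, "fingers": 1}, {"x": 23, "y": 26, "z": 0, "wx": 0, "wy": 0, "wz": 0.08, "fingers": 1}])

```text
time_s: 0.98
position: [0.4498, -0.297, 0.2312]
eef_rot: [-3.141, -0.0, 1.178]
contact_force: [0.6, -0.6, 0.0]
opening: 1.003
```

Emit:
arm_command(targets=[{"x": 0, "y": 32, "z": 0, "wx": 0, "wy": 0, "wz": 0.06, "fingers": 1}, {"x": 0, "y": 32, "z": 0, "wx": 0, "wy": 0, "wz": 0.06, "fingers": 1}, {"x": 0, "y": 32, "z": 0, "wx": 0, "wy": 0, "wz": 0.06, "fingers": 1}, {"x": 0, "y": 32, "z": 0, "wx": 0, "wy": 0, "wz": 0.06, "fingers": 1}, {"x": 0, "y": 32, "z": 0, "wx": 0, "wy": 0, "wz": 0.06, "fingers": 1}, {"x": 0, "y": 32, "z": 0, "wx": 0, "wy": 0, "wz": 0.06, "fingers": 1}, {"x": 0, "y": 32, "z": 0, "wx": 0, "wy": 0, "wz": 0.06, "fingers": 1}, {"x": 0, "y": 32, "z": 0, "wx": 0, "wy": 0, "wz": 0.06, "fingers": 1}, {"x": 0, "y": 32, "z": 0, "wx": 0, "wy": 0, "wz": 0.06, "fingers": 1}, {"x": 0, "y": 32, "z": 0, "wx": 0, "wy": 0, "wz": 0.06, "fingers": 1}, {"x": 0, "y": 32, "z": 0, "wx": 0, "wy": 0, "wz": 0.06, "fingers": 1}, {"x": 0, "y": 32, "z": 0, "wx": 0, "wy": 0, "wz": 0.06, "fingers": 1}, {"x": 0, "y": 32, "z": 0, "wx": 0, "wy": 0, "wz": 0.06, "fingers": 1}, {"x": 0, "y": 32, "z": 0, "wx": 0, "wy": 0, "wz": 0.06, "fingers": 1}, {"x": 0, "y": 32, "z": 0, "wx": 0, "wy": 0, "wz": 0.06, "fingers": 1}, {"x": 0, "y": 32, "z": 0, "wx": 0, "wy": 0, "wz": 0.06, "fingers": 1}, {"x": 0, "y": 0, "z": 0, "wx": 0, "wy": 0, "wz": 0, "fingers": 1}, {"x": 0, "y": 0, "z": 0, "wx": 0, "wy": 0, "wz": 0, "fingers": 1}])

```text
time_s: 2.48
position: [0.4487, 0.2146, 0.2309]
eef_rot: [-3.141, 0.0, 2.136]
contact_force: [0.2, -1.0, -0.3]
opening: 1.001
```

```bash
python3 - <<'E'
from h import *
s=ctrl.observe();print(s['position'],s['eef_rot'],s['joint_positions'],s['contact_force'])
c=grab('wrist','w2.png');np.savez('w2',p=cloud(c),i=c['image']);print(c['W'].round(3))
E
```

```text
[0.44868836 0.21457493 0.23087537] [-3.14076177e+00  1.38696210e-04  2.13634464e+00] [ 4.46235486e-01  1.21794406e-01 -2.89116433e-01  1.16069396e+00
 -2.36610549e-04  1.45148365e+00] [ 0.18235483 -1.02150755 -0.29209747]
[[ 0.844  0.51   0.166  0.406]
 [ 0.537 -0.803 -0.261  0.282]
 [ 0.     0.309 -0.951  0.373]
 [ 0.     0.     0.     1.   ]]
```

View pics/w2.png

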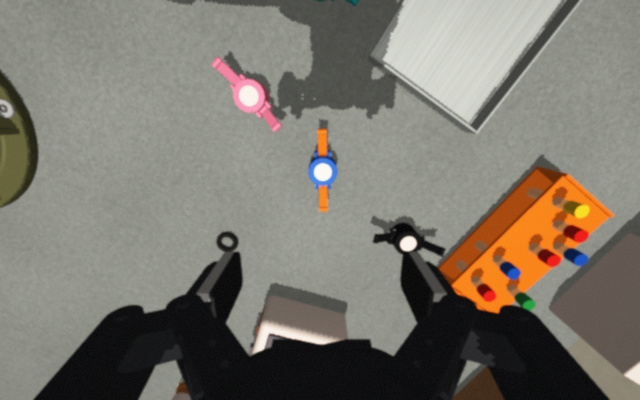

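The blue coupler is at (322,171) with its arms vertical in the image, so the jaws are already nearly square to them. Next I measure its centre and yaw.

```bash
python3 - <<'E'
from h import *
t=np.load('w2.npz');p,i=t['p'],t['i']
hsv=cv2.cvtColor(i,cv2.COLOR_BGR2HSV).astype(int)
win=np.zeros(i.shape[:2],bool);win[120:220,295:350]=1
o=win&(hsv[...,0]<22)&(hsv[...,1]>150)&(hsv[...,2]>120)
w=win&(p[...,2]>0.028)&(hsv[...,1]<60)
tall=win&(p[...,2]>0.012)
for n,m in(('orange',o),('white',w),('tall',tall)):
    q=p[m];print(n,m.sum(),np.nanmean(q,0).round(4),np.nanmin(q,0).round(4),np.nanmax(q,0).round(4),np.argwhere(m).mean(0))
q=p[o&(p[...,2]>.012)];d=q[:,:2]-q[:,:2].mean(0);v=np.linalg.svd(d,full_matrices=False)[2][0];print(v,np.degrees(np.arctan2(v[1],v[0])))
c=np.nanmean(p[w],0)[:2];a=(q[:,:2]-c)@v;n=(q[:,:2]-c)@[-v[1],v[0]]
print('along',a.min(),a.max(),'perp',n.mean()); print('z ends',q[a<a.min()+.006,2].mean(),q[a>a.max()-.006,2].mean())
E
```

```text
orange 432 [0.4452 0.2234 0.0256] [ 0.4143  0.1708 -0.0022] [0.4789 0.2672 0.0352] [167.27546296 322.34953704]
white 253 [0.4468 0.2211 0.0321] [0.4358 0.21   0.03  ] [0.4639 0.2317 0.0341] [171.60474308 322.53754941]
tall 1227 [0.4463 0.2227 0.029 ] [0.4143 0.1742 0.0121] [0.4804 0.2672 0.0352] [169.41646292 322.81010595]
[ 0.553277   -0.83299733] -56.407879278906655
along -0.05205782579105215 0.05225026445482812 perp 0.00012438427197335744
z ends 0.033167057133307955 0.030470541933629906
```

Emit:
arm_command(targets=[{"x": -2, "y": 7, "z": -15, "wx": 0, "wy": 0, "wz": 0.02, "fingers": 1}, {"x": 0, "y": 0, "z": -25, "wx": 0, "wy": 0, "wz": 0, "fingers": 1}, {"x": 0, "y": 0, "z": -25, "wx": 0, "wy": 0, "wz": 0, "fingers": 1}, {"x": 0, "y": 0, "z": -25, "wx": 0, "wy": 0, "wz": 0, "fingers": 1}, {"x": 0, "y": 0, "z": -25, "wx": 0, "wy": 0, "wz": 0, "fingers": 1}, {"x": 0, "y": 0, "z": -25, "wx": 0, "wy": 0, "wz": 0, "fingers": 1}, {"x": 0, "y": 0, "z": -20, "wx": 0, "wy": 0, "wz": 0, "fingers": 1}, {"x": 0, "y": 0, "z": -20, "wx": 0, "wy": 0, "wz": 0, "fingers": 1}, {"x": 0, "y": 0, "z": -15, "wx": 0, "wy": 0, "wz": 0, "fingers": 1}, {"x": 0, "y": 0, "z": -10, "wx": 0, "wy": 0, "wz": 0, "fingers": 1}, {"x": 0, "y": 0, "z": -10, "wx": 0, "wy": 0, "wz": 0, "fingers": 1}, {"x": 0, "y": 0, "z": 0, "wx": 0, "wy": 0, "wz": 0, "fingers": 1}, {"x": 0, "y": 0, "z": 0, "wx": 0, "wy": 0, "wz": 0, "fingers": 1}])

```text
time_s: 3.62
position: [0.4471, 0.2199, 0.0164]
eef_rot: [-3.141, 0.0, 2.153]
contact_force: [0.4, 0.2, 0.5]
opening: 0.999
```

Emit:
arm_command(targets=[{"x": 0, "y": 1.5, "z": -7, "wx": 0, "wy": 0, "wz": 0.004, "fingers": 1}, {"x": 0, "y": 0, "z": -6, "wx": 0, "wy": 0, "wz": 0, "fingers": 1}, {"x": 0, "y": 0, "z": 0, "wx": 0, "wy": 0, "wz": 0, "fingers": 1}, {"x": 0, "y": 0, "z": 0, "wx": 0, "wy": 0, "wz": 0, "fingers": 0.3}, {"x": 0, "y": 0, "z": 0, "wx": 0, "wy": 0, "wz": 0, "fingers": 0.3}, {"x": 0, "y": 0, "z": 0, "wx": 0, "wy": 0, "wz": 0, "fingers": 0.2}, {"x": 0, "y": 0, "z": 0, "wx": 0, "wy": 0, "wz": 0, "fingers": 0.2}, {"x": 0, "y": 0, "z": 0, "wx": 0, "wy": 0, "wz": 0, "fingers": 0.2}, {"x": 0, "y": 0, "z": 0, "wx": 0, "wy": 0, "wz": 0, "fingers": 0.2}, {"x": 0, "y": 0, "z": 0, "wx": 0, "wy": 0, "wz": 0, "fingers": 0.2}, {"x": 0, "y": 0, "z": 0, "wx": 0, "wy": 0, "wz": 0, "fingers": 0.2}, {"x": 0, "y": 0, "z": 0, "wx": 0, "wy": 0, "wz": 0, "fingers": 0.2}, {"x": 0, "y": 0, "z": 0, "wx": 0, "wy": 0, "wz": 0, "fingers": 0.2}], grip_force=60)

```text
time_s: 4.7
position: [0.4473, 0.2221, 0.0037]
eef_rot: [3.141, -0.0, 2.158]
contact_force: [-1.1, -0.9, 6.0]
opening: 0.409
```

Emit:
arm_command(targets=[{"x": 0, "y": 0, "z": 5, "wx": 0, "wy": 0, "wz": 0, "fingers": 0.2}, {"x": 0, "y": 0, "z": 10, "wx": 0, "wy": 0, "wz": 0, "fingers": 0.2}, {"x": 0, "y": 0, "z": 20, "wx": 0, "wy": 0, "wz": 0, "fingers": 0.2}, {"x": 0, "y": 0, "z": 25, "wx": 0, "wy": 0, "wz": 0, "fingers": 0.2}, {"x": 0, "y": 0, "z": 25, "wx": 0, "wy": 0, "wz": 0, "fingers": 0.2}, {"x": 0, "y": 0, "z": 25, "wx": 0, "wy": 0, "wz": 0, "fingers": 0.2}, {"x": 0, "y": 0, "z": 25, "wx": 0, "wy": 0, "wz": 0, "fingers": 0.2}, {"x": 0, "y": 0, "z": 25, "wx": 0, "wy": 0, "wz": 0, "fingers": 0.2}, {"x": 0, "y": 0, "z": 25, "wx": 0, "wy": 0, "wz": 0, "fingers": 0.2}, {"x": 0, "y": 0, "z": 20, "wx": 0, "wy": 0, "wz": 0, "fingers": 0.2}, {"x": 0, "y": 0, "z": 0, "wx": 0, "wy": 0, "wz": 0, "fingers": 0.2}, {"x": 0, "y": 0, "z": 0, "wx": 0, "wy": 0, "wz": 0, "fingers": 0.2}])

```text
time_s: 5.7
position: [0.4478, 0.2222, 0.2095]
eef_rot: [3.139, 0.0, 2.158]
contact_force: [-0.6, -0.6, -2.4]
opening: 0.41
```

```bash
python3 - <<'E'
from h import *
s=ctrl.observe();print(s['position'],s['eef_rot'],s['joint_positions'],s['contact_force'],s['opening'])
c=grab('wrist','w3.png');np.savez('w3',p=cloud(c),i=c['image'],W=c['W'],K=c['K'])
E
```

```text
[0.44775189 0.22223563 0.20946163] [3.13903193e+00 3.64283141e-04 2.15777594e+00] [ 4.60738361e-01  1.34363586e-01 -3.24217280e-01  1.10962925e+00
 -3.89725210e-05  1.44455456e+00] [-0.55132868 -0.5545712  -2.41846129] 0.41016418499161067
```

View pics/w3.png

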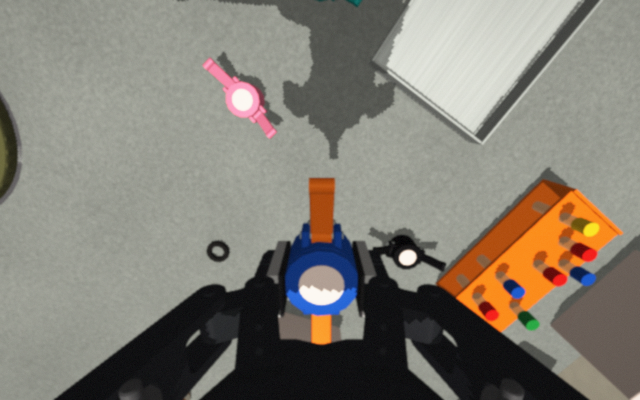

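The coupler is held upright at (322,275), with both arms still raised. Next I measure where it sits in the hand.

```bash
cat > inhand.py <<'E'
from h import *
import sys
def inhand(c):
    s=ctrl.observe();p=cloud(c);i=c['image'];tool=s['position']
    Rt=R.from_euler('xyz',s['eef_rot']).as_matrix();q=(p-tool)@Rt
    hsv=cv2.cvtColor(i,cv2.COLOR_BGR2HSV).astype(int)
    cap=(abs(q[...,1])<.017)&(abs(q[...,0])<.03)&(q[...,2]<-.02)&(q[...,2]>-.045)
    for n,m in(('blue',cap&(hsv[...,0]>95)&(hsv[...,0]<130)&(hsv[...,1]>100)),('top',cap&(hsv[...,1]<70))):
        a=q[m];print(n,len(a),a.mean(0).round(4),a.min(0).round(4),a.max(0).round(4))
    o=(abs(q[...,1])<.02)&(abs(q[...,0])<.07)&(q[...,2]<0)&(hsv[...,0]<22)&(hsv[...,1]>150);a=q[o]
    for sg in(1,-1):
        b=a[a[:,0]*sg>0]
        if len(b)>5:
            f=np.polyfit(abs(b[:,0]),b[:,2],1);print('arm',sg,len(b),b.min(0).round(4),b.max(0).round(4),'deg',np.degrees(np.arctan(f[0])))
if __name__=='__main__': inhand(grab('wrist'))
E
python3 inhand.py
```

```text
blue 2964 [ 0.0043  0.     -0.0274] [-0.0253 -0.0168 -0.0353] [ 0.0239  0.017  -0.02  ]
top 1589 [-0.0003 -0.0011 -0.0296] [-0.0246 -0.017  -0.0396] [ 0.0116  0.0131 -0.0204]
arm 1 1490 [ 0.0095 -0.0053 -0.0757] [ 0.0524  0.0059 -0.0084] deg -8.70091383667859
arm -1 544 [-0.0422 -0.0044 -0.0253] [-0.0264  0.006  -0.0185] deg -17.621182044441152
```

Emit:
arm_command(targets=[{"x": 6, "y": -13, "z": 5, "wx": 0, "wy": 0, "wz": 0, "fingers": 0.2}, {"x": 12, "y": -25, "z": 5, "wx": 0, "wy": 0, "wz": 0, "fingers": 0.2}, {"x": 12, "y": -25, "z": 0, "wx": 0, "wy": 0, "wz": 0, "fingers": 0.2}, {"x": 12, "y": -25, "z": 0, "wx": 0, "wy": 0, "wz": 0, "fingers": 0.2}, {"x": 12, "y": -25, "z": 0, "wx": 0, "wy": 0, "wz": 0, "fingers": 0.2}, {"x": 12, "y": -25, "z": 0, "wx": 0, "wy": 0, "wz": 0, "fingers": 0.2}, {"x": 12, "y": -25, "z": 0, "wx": 0, "wy": 0, "wz": 0, "fingers": 0.2}, {"x": 12, "y": -25, "z": 0, "wx": 0, "wy": 0, "wz": 0, "fingers": 0.2}, {"x": 12, "y": -25, "z": 0, "wx": 0, "wy": 0, "wz": 0, "fingers": 0.2}, {"x": 12, "y": -25, "z": 0, "wx": 0, "wy": 0, "wz": 0, "fingers": 0.2}, {"x": 12, "y": -25, "z": 0, "wx": 0, "wy": 0, "wz": 0, "fingers": 0.2}, {"x": 12, "y": -25, "z": 0, "wx": 0, "wy": 0, "wz": 0, "fingers": 0.2}, {"x": 12, "y": -25, "z": 0, "wx": 0, "wy": 0, "wz": 0, "fingers": 0.2}, {"x": 10, "y": -20, "z": 0, "wx": 0, "wy": 0, "wz": 0, "fingers": 0.2}, {"x": 5, "y": -10, "z": 0, "wx": 0, "wy": 0, "wz": 0, "fingers": 0.2}, {"x": 0, "y": 0, "z": 0, "wx": 0, "wy": 0, "wz": 0, "fingers": 0.2}, {"x": 0, "y": 0, "z": 0, "wx": 0, "wy": 0, "wz": 0, "fingers": 0.2}])

```text
time_s: 7.22
position: [0.6111, -0.1209, 0.2166]
eef_rot: [-3.14, -0.003, 2.157]
contact_force: [0.1, 0.3, -1.9]
opening: 0.408
```

```bash
python3 - <<'E'
from h import *
s=ctrl.observe();print(s['position'],s['eef_rot'],s['contact_force'],s['opening'])
c=grab('wrist','w4.png');p=cloud(c);np.savez('w4',p=p,i=c['image'],W=c['W'],K=c['K'])
near=np.hypot(p[...,0]-.563,p[...,1]+.042)<.03
for lo,hi in((.1,.126),(.126,.16),(.126,.137),(.137,.16)):
    m=near&(p[...,2]>lo)&(p[...,2]<hi);q=p[m]
    if len(q):print(lo,hi,len(q),q.mean(0).round(4),q.min(0).round(4),q.max(0).round(4),np.argwhere(m).mean(0)[::-1])
cv2.imwrite('pics/w4c.png',cv2.resize(c['image'],None,fx=1.25,fy=1.25))
print(np.histogram(p[near][:,2],bins=np.arange(.06,.16,.004)))
E
```

```text
[ 0.61112683 -0.12090432  0.21663643] [-3.13979029e+00 -2.59461017e-03  2.15695772e+00] [ 0.1392729   0.30997073 -1.9297802 ] 0.4081735219777425
0.126 0.16 1010 [ 0.5629 -0.0402  0.1417] [ 0.5501 -0.0529  0.1356] [ 0.5759 -0.0272  0.1472] [327.4009901   90.16633663]
0.126 0.137 14 [ 0.563  -0.0391  0.1366] [ 0.5514 -0.0528  0.1356] [ 0.5723 -0.0275  0.137 ] [328.14285714  89.35714286]
0.137 0.16 996 [ 0.5629 -0.0402  0.1418] [ 0.5501 -0.0529  0.137 ] [ 0.5759 -0.0272  0.1472] [327.39056225  90.17771084]
(array([   0,   20, 1411,  664,    0,    0,    0,    0,    0,    0,    0,
          0,    0,    0,    0,    0,    0,    0,    2,  468,  121,  419,
          0,    0]), array([0.06 , 0.064, 0.068, 0.072, 0.076, 0.08 , 0.084, 0.088, 0.092,
       0.096, 0.1  , 0.104, 0.108, 0.112, 0.116, 0.12 , 0.124, 0.128,
       0.132, 0.136, 0.14 , 0.144, 0.148, 0.152, 0.156]))
```

View pics/w4c.png

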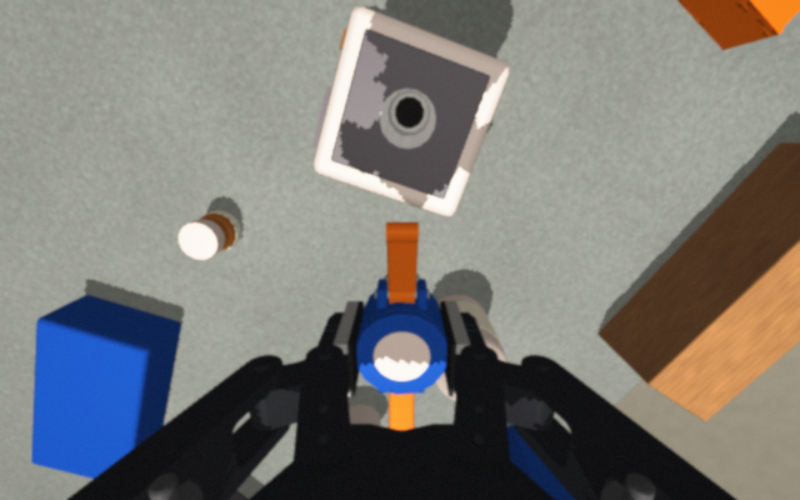

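Held coupler top is at about (402,350) in this 1.25x picture, and the adapter mouth at (409,112). The bottle is at the lower right, clear of the coupler. I'll measure both relative to each other with this one camera, so that its calibration bias cancels.

```bash
python3 - <<'E'
from h import *
t=np.load('w4.npz');p,i=t['p'],t['i'];s=ctrl.observe();Rt=R.from_euler('xyz',s['eef_rot']).as_matrix();q=(p-s['position'])@Rt
m=(abs(q[...,1])<.03)&(abs(q[...,0])<.03)&(q[...,2]<-.01)&(q[...,2]>-.05)
print(np.histogram(q[m][:,2],bins=np.arange(-.05,-.01,.002)))
hsv=cv2.cvtColor(i,cv2.COLOR_BGR2HSV).astype(int)
blue=(hsv[...,0]>95)&(hsv[...,0]<130)&(hsv[...,1]>90); white=(hsv[...,1]<70)&(hsv[...,2]>100)
def circ(a,n):
    h=cv2.convexHull(a[:,:2].astype(np.float32))[:,0]
    (c,r)=cv2.minEnclosingCircle(h);e=cv2.fitEllipse(h);print(n,len(a),'mec',np.round(c,4),round(r,4),'ell',np.round(e[0],4),np.round(e[1],4),'z',np.median(a[:,2]).round(4))
circ(q[m&white&(abs(q[...,1])<.015)&(abs(q[...,0])<.015)],'disc')
for zt in(-.031,-.029,-.027):circ(q[m&(blue|white)&(abs(q[...,2]-zt)<.002)],'top%g'%zt)
near=np.hypot(p[...,0]-.563,p[...,1]+.041)<.03
rim=near&(p[...,2]>.134)
circ(q[rim],'rim');circ(p[rim],'rimW');circ(q[near&(p[...,2]>.144)],'seal');circ(p[near&(p[...,2]>.144)],'sealW')
print('rim z',np.percentile(p[near&(p[...,2]>.134)&(p[...,2]<.1435)][:,2],[5,25,50,75]),'seal z',np.median(p[near&(p[...,2]>.144)][:,2]))
E
```

```text
(array([ 191,  233,  154,  153,  133,  202,  397,  128,  146,  147, 1243,
       2859,  230,  257,  371,  744,  367,  221,  158]), array([-0.05 , -0.048, -0.046, -0.044, -0.042, -0.04 , -0.038, -0.036,
       -0.034, -0.032, -0.03 , -0.028, -0.026, -0.024, -0.022, -0.02 ,
       -0.018, -0.016, -0.014, -0.012]))
disc 1453 mec [-0.0031  0.0026] 0.0149 ell [-0.0037  0.0018] [0.0231 0.0297] z -0.0279
top-0.031 78 mec [-0.0017 -0.0011] 0.0187 ell [-0.001  -0.0027] [0.0238 0.0406] z -0.0295
top-0.029 3333 mec [-0.0017 -0.0005] 0.0195 ell [-0.0009 -0.0007] [0.0363 0.038 ] z -0.0278
top-0.027 3825 mec [-0.0017 -0.0005] 0.0195 ell [-0.001  -0.0006] [0.0367 0.0381] z -0.0276
rim 1010 mec [0.0933 0.0044] 0.0131 ell [0.0933 0.0045] [0.0255 0.0257] z 0.077
rimW 1010 mec [ 0.5629 -0.0401] 0.0131 ell [ 0.5629 -0.04  ] [0.0255 0.0257] z 0.1403
seal 419 mec [0.0932 0.0046] 0.0083 ell [0.0931 0.0046] [0.0161 0.0164] z 0.0721
sealW 419 mec [ 0.5631 -0.0401] 0.0083 ell [ 0.5631 -0.0401] [0.0161 0.0164] z 0.1452
rim z [0.13736156 0.13840115 0.13910028 0.13974811] seal z 0.14515896248634647
```

Emit:
arm_command(targets=[{"x": -8, "y": 14, "z": 0, "wx": 0, "wy": 0, "wz": 0, "fingers": 0.2}, {"x": -16, "y": 27, "z": 0, "wx": 0, "wy": 0, "wz": 0, "fingers": 0.2}, {"x": -16, "y": 27, "z": 0, "wx": 0, "wy": 0, "wz": 0, "fingers": 0.2}, {"x": -8, "y": 12, "z": -5, "wx": 0, "wy": 0, "wz": 0, "fingers": 0.2}, {"x": 0, "y": 0, "z": -15, "wx": 0, "wy": 0, "wz": 0, "fingers": 0.2}, {"x": 0, "y": 0, "z": -15, "wx": 0, "wy": 0, "wz": 0, "fingers": 0.2}, {"x": 0, "y": 0, "z": -15, "wx": 0, "wy": 0, "wz": 0, "fingers": 0.2}, {"x": 0, "y": 0, "z": -10, "wx": 0, "wy": 0, "wz": 0, "fingers": 0.2}, {"x": 0, "y": 0, "z": -5, "wx": 0, "wy": 0, "wz": 0, "fingers": 0.2}, {"x": 0, "y": 0, "z": 0, "wx": 0, "wy": 0, "wz": 0, "fingers": 0.2}, {"x": 0, "y": 0, "z": 0, "wx": 0, "wy": 0, "wz": 0, "fingers": 0.2}])

```text
time_s: 8.18
position: [0.564, -0.0408, 0.1535]
eef_rot: [-3.142, -0.0, 2.158]
contact_force: [0.1, 0.0, -1.7]
opening: 0.405
```

Emit:
arm_command(targets=[{"x": -1, "y": 0.3, "z": -3, "wx": 0, "wy": 0, "wz": 0, "fingers": 0.2}, {"x": 0, "y": 0, "z": -3, "wx": 0, "wy": 0, "wz": 0, "fingers": 0.2}, {"x": 0, "y": 0, "z": -2, "wx": 0, "wy": 0, "wz": 0, "fingers": 0.2}, {"x": 0, "y": 0, "z": -2, "wx": 0, "wy": 0, "wz": 0, "fingers": 0.2}, {"x": 0, "y": 0, "z": -1, "wx": 0, "wy": 0, "wz": 0, "fingers": 0.2}, {"x": 0, "y": 0, "z": -1, "wx": 0, "wy": 0, "wz": 0, "fingers": 0.2}, {"x": 0, "y": 0, "z": -1, "wx": 0, "wy": 0, "wz": 0, "fingers": 0.2}, {"x": 0, "y": 0, "z": 0, "wx": 0, "wy": 0, "wz": 0, "fingers": 0.2}, {"x": 0, "y": 0, "z": 0, "wx": 0, "wy": 0, "wz": 0, "fingers": 0.2}])

```text
time_s: 8.93
position: [0.5631, -0.0408, 0.1402]
eef_rot: [-3.141, -0.0, 2.158]
contact_force: [0.4, 0.2, -2.8]
opening: 0.406
```

Emit:
arm_command(targets=[{"x": 0, "y": 0, "z": -1.5, "wx": 0, "wy": 0, "wz": 0, "fingers": 0.2}, {"x": 0, "y": 0, "z": -1.5, "wx": 0, "wy": 0, "wz": 0, "fingers": 0.2}, {"x": 0, "y": 0, "z": -1.5, "wx": 0, "wy": 0, "wz": 0, "fingers": 0.2}, {"x": 0, "y": 0, "z": -1.5, "wx": 0, "wy": 0, "wz": 0, "fingers": 0.2}, {"x": 0, "y": 0, "z": 0, "wx": 0, "wy": 0, "wz": 0, "fingers": 0.2}, {"x": 0, "y": 0, "z": 0, "wx": 0, "wy": 0, "wz": 0, "fingers": 0.2}])

```text
time_s: 9.43
position: [0.563, -0.0408, 0.1341]
eef_rot: [-3.141, -0.0, 2.158]
contact_force: [-0.1, 0.1, -2.3]
opening: 0.408
```

Emit:
arm_command(targets=[{"x": 0, "y": 0, "z": -2, "wx": 0, "wy": 0, "wz": 0, "fingers": 0.2}, {"x": 0, "y": 0, "z": -2, "wx": 0, "wy": 0, "wz": 0, "fingers": 0.2}, {"x": 0, "y": 0, "z": -2, "wx": 0, "wy": 0, "wz": 0, "fingers": 0.2}, {"x": 0, "y": 0, "z": -2, "wx": 0, "wy": 0, "wz": 0, "fingers": 0.2}, {"x": 0, "y": 0, "z": -1, "wx": 0, "wy": 0, "wz": 0, "fingers": 0.2}, {"x": 0, "y": 0, "z": 0, "wx": 0, "wy": 0, "wz": 0, "fingers": 0.2}, {"x": 0, "y": 0, "z": 0, "wx": 0, "wy": 0, "wz": 0, "fingers": 0.2}])

```text
time_s: 10.02
position: [0.563, -0.0408, 0.1251]
eef_rot: [-3.141, -0.0, 2.158]
contact_force: [-0.9, 0.1, -2.7]
opening: 0.407
```

Inside the bore with no contact yet. Next I feel for the seal in small steps.

Emit:
arm_command(targets=[{"x": 0, "y": 0, "z": -1, "wx": 0, "wy": 0, "wz": 0, "fingers": 0.2}, {"x": 0, "y": 0, "z": -1, "wx": 0, "wy": 0, "wz": 0, "fingers": 0.2}, {"x": 0, "y": 0, "z": -1, "wx": 0, "wy": 0, "wz": 0, "fingers": 0.2}, {"x": 0, "y": 0, "z": -1, "wx": 0, "wy": 0, "wz": 0, "fingers": 0.2}, {"x": 0, "y": 0, "z": 0, "wx": 0, "wy": 0, "wz": 0, "fingers": 0.2}])

```text
time_s: 10.43
position: [0.5631, -0.0407, 0.1212]
eef_rot: [3.142, -0.0, 2.158]
contact_force: [0.4, 1.0, -2.8]
opening: 0.408
```

Emit:
arm_command(targets=[{"x": 0, "y": 0, "z": -1, "wx": 0, "wy": 0, "wz": 0, "fingers": 0.2}, {"x": 0, "y": 0, "z": -1, "wx": 0, "wy": 0, "wz": 0, "fingers": 0.2}, {"x": 0, "y": 0, "z": 0, "wx": 0, "wy": 0, "wz": 0, "fingers": 0.2}])

```text
time_s: 10.68
position: [0.5632, -0.0407, 0.1201]
eef_rot: [3.141, 0.0, 2.158]
contact_force: [-2.9, 0.1, 3.5]
opening: 0.407
```

Emit:
arm_command(targets=[{"x": 0, "y": 0, "z": -1, "wx": 0, "wy": 0, "wz": 0, "fingers": 0.2}, {"x": 0, "y": 0, "z": -1, "wx": 0, "wy": 0, "wz": 0, "fingers": 0.2}, {"x": 0, "y": 0, "z": 0, "wx": 0, "wy": 0, "wz": 0, "fingers": 0.2}])

```text
time_s: 10.93
position: [0.5632, -0.0407, 0.1181]
eef_rot: [3.141, 0.0, 2.158]
contact_force: [-3.3, 0.6, 5.5]
opening: 0.404
```

Emit:
arm_command(targets=[{"x": 0, "y": 0, "z": -1, "wx": 0, "wy": 0, "wz": 0, "fingers": 0.2}, {"x": 0, "y": 0, "z": -1, "wx": 0, "wy": 0, "wz": 0, "fingers": 0.2}, {"x": 0, "y": 0, "z": 0, "wx": 0, "wy": 0, "wz": 0, "fingers": 0.2}])

```text
time_s: 11.18
position: [0.5632, -0.0408, 0.1162]
eef_rot: [3.141, 0.0, 2.158]
contact_force: [-3.0, 0.6, 4.3]
opening: 0.403
```

Emit:
arm_command(targets=[{"x": 0, "y": 0, "z": -1, "wx": 0, "wy": 0, "wz": 0, "fingers": 0.2}, {"x": 0, "y": 0, "z": -0.7, "wx": 0, "wy": 0, "wz": 0, "fingers": 0.2}, {"x": 0, "y": 0, "z": 0, "wx": 0, "wy": 0, "wz": 0, "fingers": 0.2}])

```text
time_s: 11.43
position: [0.5632, -0.0407, 0.1157]
eef_rot: [3.141, 0.001, 2.158]
contact_force: [-7.2, 1.6, 14.8]
opening: 0.408
```

Emit:
arm_command(targets=[{"x": 0, "y": 0, "z": -0.5, "wx": 0, "wy": 0, "wz": 0, "fingers": 0.2}, {"x": 0, "y": 0, "z": 0, "wx": 0, "wy": 0, "wz": 0, "fingers": 0.2}])

```text
time_s: 11.6
position: [0.5632, -0.0407, 0.1156]
eef_rot: [3.14, 0.001, 2.158]
contact_force: [-8.1, 1.4, 18.1]
opening: 0.402
```

Emit:
arm_command(targets=[{"x": 0, "y": 0, "z": -0.5, "wx": 0, "wy": 0, "wz": 0, "fingers": 0.2}, {"x": 0, "y": 0, "z": 0, "wx": 0, "wy": 0, "wz": 0, "fingers": 0.2}])

```text
time_s: 11.77
position: [0.5632, -0.0407, 0.1156]
eef_rot: [3.14, 0.001, 2.158]
contact_force: [-9.6, 1.2, 21.8]
opening: 0.406
```

Hard stop at about 22 N, rim at about 0.139–0.140 m, which agrees with the camera. The side load shows x is slightly off, so I'll ease that and see whether it seats further.

Emit:
arm_command(targets=[{"x": -0.5, "y": 0, "z": 0.3, "wx": 0, "wy": 0, "wz": 0, "fingers": 0.2}, {"x": -0.4, "y": 0, "z": 0, "wx": 0, "wy": 0, "wz": 0, "fingers": 0.2}, {"x": 0, "y": 0, "z": 0, "wx": 0, "wy": 0, "wz": 0, "fingers": 0.2}])

```text
time_s: 12.02
position: [0.5633, -0.0407, 0.1156]
eef_rot: [3.139, 0.002, 2.158]
contact_force: [-6.2, 1.6, 17.4]
opening: 0.409
```

```bash
python3 - <<'E'
from h import *
s=ctrl.observe();print(s['position'],s['eef_rot'],s['contact_force'],s['wrist_torque'],s['opening'])
E
python3 inhand.py
```

```text
[ 0.56326048 -0.04073157  0.11562904] [3.13886818e+00 1.81031940e-03 2.15782548e+00] [-6.16117351  1.58793841 17.3645741 ] [ 0.26190494  1.25596619 -0.02790583] 0.4085102649641031
blue 2750 [ 0.0039  0.0001 -0.027 ] [-0.0242 -0.017  -0.0297] [ 0.0243  0.017  -0.02  ]
top 1461 [-0.0003  0.     -0.0284] [-0.0154 -0.0112 -0.0302] [ 0.011   0.0166 -0.0267]
arm 1 1510 [ 0.0094 -0.0058 -0.0753] [ 0.0524  0.0055 -0.0084] deg -9.356702528933898
arm -1 523 [-0.0419 -0.005  -0.0244] [-0.0263  0.0049 -0.0173] deg -17.41835032476309
```

The coupler is home: hard stop, no slip in the hand, camera height agrees. I'll unload, open and rise.

Emit:
arm_command(targets=[{"x": 0, "y": 0, "z": 0.7, "wx": 0, "wy": 0, "wz": 0, "fingers": 0.2}, {"x": 0.5, "y": 0, "z": 0.3, "wx": 0, "wy": 0, "wz": 0, "fingers": 0.2}, {"x": 0, "y": 0, "z": 0, "wx": 0, "wy": 0, "wz": 0, "fingers": 0.45}, {"x": 0, "y": 0, "z": 0, "wx": 0, "wy": 0, "wz": 0, "fingers": 0.7}, {"x": 0, "y": 0, "z": 0, "wx": 0, "wy": 0, "wz": 0, "fingers": 1}, {"x": 0, "y": 0, "z": 0, "wx": 0, "wy": 0, "wz": 0, "fingers": 1}, {"x": 0, "y": 0, "z": 0, "wx": 0, "wy": 0, "wz": 0, "fingers": 1}, {"x": 0, "y": 0, "z": 0, "wx": 0, "wy": 0, "wz": 0, "fingers": 1}, {"x": 0, "y": 0, "z": 5, "wx": 0, "wy": 0, "wz": 0, "fingers": 1}, {"x": 0, "y": 0, "z": 15, "wx": 0, "wy": 0, "wz": 0, "fingers": 1}, {"x": 0, "y": 0, "z": 20, "wx": 0, "wy": 0, "wz": 0, "fingers": 1}, {"x": 0, "y": 0, "z": 20, "wx": 0, "wy": 0, "wz": 0, "fingers": 1}, {"x": 0, "y": 0, "z": 20, "wx": 0, "wy": 0, "wz": 0, "fingers": 1}, {"x": 0, "y": 0, "z": 10, "wx": 0, "wy": 0, "wz": 0, "fingers": 1}, {"x": 0, "y": 0, "z": 0, "wx": 0, "wy": 0, "wz": 0, "fingers": 1}, {"x": 0, "y": 0, "z": 0, "wx": 0, "wy": 0, "wz": 0, "fingers": 1}])

```text
time_s: 13.4
position: [0.563, -0.0408, 0.204]
eef_rot: [3.141, 0.001, 2.158]
contact_force: [0.0, 0.5, 0.4]
opening: 0.998
```

```bash
python3 - <<'E'
from h import *
s=ctrl.observe();print(s['position'],s['eef_rot'],s['contact_force'],s['opening'])
c=grab('wrist','w5.png');p=cloud(c);i=c['image']
hsv=cv2.cvtColor(i,cv2.COLOR_BGR2HSV).astype(int)
near=np.hypot(p[...,0]-.563,p[...,1]+.041)<.065
o=near&(p[...,2]>.1)&(hsv[...,0]<22)&(hsv[...,1]>150);bw=near&(p[...,2]>.138)&~o&(np.hypot(p[...,0]-.563,p[...,1]+.041)<.022)
q=p[bw];h=cv2.convexHull(q[:,:2].astype(np.float32))[:,0];print('cap',len(q),np.median(q[:,2]),cv2.minEnclosingCircle(h),cv2.fitEllipse(h))
A=np.c_[q[:,:2],np.ones(len(q))];k=abs(q[:,2]-np.median(q[:,2]))<.003;print('tilt',np.linalg.lstsq(A[k],q[k,2],rcond=None)[0])
c0=np.array(cv2.minEnclosingCircle(h)[0])
a=p[o];v=np.linalg.svd(a[:,:2]-a[:,:2].mean(0),full_matrices=False)[2][0];print('armdir',np.degrees(np.arctan2(v[1],v[0])))
t=(a[:,:2]-c0)@v
for sg in(1,-1):
    b=t*sg>.024;print(sg,b.sum(),t[b].min().round(4),t[b].max().round(4),a[b,2].min().round(4),a[b,2].max().round(4),'deg',np.degrees(np.arctan(np.polyfit(t[b]*sg,a[b,2],1)[0])))
E
```

```text
[ 0.56298696 -0.04078453  0.20399289] [3.14086570e+00 5.78470427e-04 2.15779537e+00] [0.01867589 0.5455736  0.38121567] 0.9983888580907231
cap 7888 0.2851037124776086 ((0.5620054602622986, -0.0394645556807518), 0.021285615861415863) ((0.5619981288909912, -0.0392044372856617), (0.040286678820848465, 0.04101605713367462), 71.32416534423828)
tilt [-0.14844197  0.22580882  0.37489223]
armdir -56.363299573046135
1 421 0.0255 0.0549 0.1323 0.1443 deg 18.98430269712131
-1 452 -0.05 -0.0241 0.134 0.1475 deg 23.34485420541698
```

View pics/w5.png

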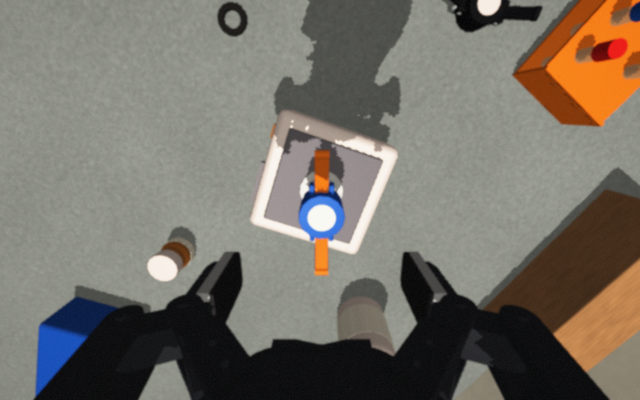

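The coupler sits straight on the adapter at (322,215), both arms still raised (about 19° and 23° up). I'll turn the jaws 90° onto the arms' line.

Emit:
arm_command(targets=[{"x": 0.6, "y": -0.6, "z": 0, "wx": 0, "wy": 0, "wz": 0.06, "fingers": 0.95}, {"x": 0, "y": 0, "z": 0, "wx": 0, "wy": 0, "wz": 0.11, "fingers": 0.95}, {"x": 0, "y": 0, "z": 0, "wx": 0, "wy": 0, "wz": 0.11, "fingers": 0.95}, {"x": 0, "y": 0, "z": 0, "wx": 0, "wy": 0, "wz": 0.11, "fingers": 0.95}, {"x": 0, "y": 0, "z": 0, "wx": 0, "wy": 0, "wz": 0.11, "fingers": 0.95}, {"x": 0, "y": 0, "z": 0, "wx": 0, "wy": 0, "wz": 0.11, "fingers": 0.95}, {"x": 0, "y": 0, "z": 0, "wx": 0, "wy": 0, "wz": 0.11, "fingers": 0.95}, {"x": 0, "y": 0, "z": 0, "wx": 0, "wy": 0, "wz": 0.11, "fingers": 0.95}, {"x": 0, "y": 0, "z": 0, "wx": 0, "wy": 0, "wz": 0.11, "fingers": 0.95}, {"x": 0, "y": 0, "z": 0, "wx": 0, "wy": 0, "wz": 0.11, "fingers": 0.95}, {"x": 0, "y": 0, "z": 0, "wx": 0, "wy": 0, "wz": 0.11, "fingers": 0.95}, {"x": 0, "y": 0, "z": 0, "wx": 0, "wy": 0, "wz": 0.11, "fingers": 0.95}, {"x": 0, "y": 0, "z": 0, "wx": 0, "wy": 0, "wz": 0.11, "fingers": 0.95}, {"x": 0, "y": 0, "z": 0, "wx": 0, "wy": 0, "wz": 0.11, "fingers": 0.95}, {"x": 0, "y": 0, "z": 0, "wx": 0, "wy": 0, "wz": 0.08, "fingers": 0.95}, {"x": 0, "y": 0, "z": 0, "wx": 0, "wy": 0, "wz": 0, "fingers": 0.95}, {"x": 0, "y": 0, "z": 0, "wx": 0, "wy": 0, "wz": 0, "fingers": 0.95}])

```text
time_s: 14.87
position: [0.5625, -0.0413, 0.2025]
eef_rot: [3.14, -0.002, -2.558]
contact_force: [0.1, 0.6, -0.1]
opening: 0.951
```

```bash
cat > cams.py <<'E'
from h import *
import sys
def look(fn,top=(.138,.155),lo=.1):
    s=ctrl.observe();print(s['position'],s['eef_rot'],s['contact_force'],s['opening'],s['joint_positions'].round(2))
    c=grab('wrist',fn);p=cloud(c);hsv=cv2.cvtColor(c['image'],cv2.COLOR_BGR2HSV).astype(int)
    r=np.hypot(p[...,0]-.563,p[...,1]+.041)
    o=(r<.065)&(p[...,2]>lo)&(p[...,2]<.16)&(hsv[...,0]<22)&(hsv[...,1]>150)
    bw=(p[...,2]>top[0])&(p[...,2]<top[1])&~o&(r<.024)
    q=p[bw];zc=np.median(q[:,2]);q=q[abs(q[:,2]-zc)<.003];h=cv2.convexHull(q[:,:2].astype(np.float32))[:,0]
    e=cv2.fitEllipse(h);print('cap',len(q),zc.round(4),np.round(e[0],4),np.round(e[1],4))
    print('tilt',np.linalg.lstsq(np.c_[q[:,:2],np.ones(len(q))],q[:,2],rcond=None)[0][:2].round(3))
    a=p[o];v=np.array([-.553,.833]);t=(a[:,:2]-e[0])@v
    for sg in(1,-1):
        b=t*sg>.022
        if b.sum()>5:print(sg,b.sum(),t[b].min().round(4),t[b].max().round(4),'z',a[b,2].min().round(4),a[b,2].max().round(4),'deg up',np.degrees(np.arctan(np.polyfit(t[b]*sg,a[b,2],1)[0])).round(1))
    if len(a)>9:
        w=np.linalg.svd(a[:,:2]-a[:,:2].mean(0),full_matrices=False)[2][0];print('armdir',np.degrees(np.arctan2(w[1],w[0])))
look(sys.argv[1])
E
python3 cams.py w6.png
```

```text
[ 0.56248757 -0.04133421  0.20251957] [ 3.14022988e+00 -1.77954056e-03 -2.55778474e+00] [ 0.11720663  0.58456772 -0.05722753] 0.9512858541046291 [-0.07  0.26 -0.18  1.13 -0.   -0.66]
cap 1598 0.1439 [ 0.5633 -0.041 ] [0.0363 0.0364]
tilt [0.007 0.005]
1 525 0.022 0.052 z 0.1313 0.1471 deg up 23.5
-1 527 -0.0539 -0.0221 z 0.1308 0.1446 deg up 18.4
armdir 123.59890853134624
```

Cap top measures 36.3 mm across at (0.5633, -0.0410), level. The jaws are aligned with the arms within 0.2°. Coming down onto the arms.

Emit:
arm_command(targets=[{"x": 0.8, "y": 0.3, "z": -10, "wx": 0, "wy": 0, "wz": 0.004, "fingers": 0.95}, {"x": 0, "y": 0, "z": -15, "wx": 0, "wy": 0, "wz": 0, "fingers": 0.95}, {"x": 0, "y": 0, "z": -15, "wx": 0, "wy": 0, "wz": 0, "fingers": 0.95}, {"x": 0, "y": 0, "z": -10, "wx": 0, "wy": 0, "wz": 0, "fingers": 0.95}, {"x": 0, "y": 0, "z": -8, "wx": 0, "wy": 0, "wz": 0, "fingers": 0.95}, {"x": 0, "y": 0, "z": -5, "wx": 0, "wy": 0, "wz": 0, "fingers": 0.95}, {"x": 0, "y": 0, "z": 0, "wx": 0, "wy": 0, "wz": 0, "fingers": 0.95}, {"x": 0, "y": 0, "z": 0, "wx": 0, "wy": 0, "wz": 0, "fingers": 0.95}])

```text
time_s: 15.58
position: [0.5641, -0.0411, 0.1409]
eef_rot: [3.142, -0.0, -2.552]
contact_force: [0.1, -0.5, 0.5]
opening: 0.951
```

Emit:
arm_command(targets=[{"x": 0, "y": 0, "z": -2, "wx": 0, "wy": 0, "wz": 0, "fingers": 0.95}, {"x": 0, "y": 0, "z": -2, "wx": 0, "wy": 0, "wz": 0, "fingers": 0.95}, {"x": 0, "y": 0, "z": -2, "wx": 0, "wy": 0, "wz": 0, "fingers": 0.95}, {"x": 0, "y": 0, "z": -2, "wx": 0, "wy": 0, "wz": 0, "fingers": 0.95}, {"x": 0, "y": 0, "z": -2, "wx": 0, "wy": 0, "wz": 0, "fingers": 0.95}, {"x": 0, "y": 0, "z": -2, "wx": 0, "wy": 0, "wz": 0, "fingers": 0.95}, {"x": 0, "y": 0, "z": 0, "wx": 0, "wy": 0, "wz": 0, "fingers": 0.95}])

```text
time_s: 16.17
position: [0.5644, -0.0411, 0.129]
eef_rot: [-3.141, 0.001, -2.551]
contact_force: [0.3, 0.9, 0.7]
opening: 0.951
```

Emit:
arm_command(targets=[{"x": -1, "y": 0, "z": -2, "wx": 0, "wy": 0, "wz": 0, "fingers": 0.95}, {"x": 0, "y": 0, "z": -2, "wx": 0, "wy": 0, "wz": 0, "fingers": 0.95}, {"x": 0, "y": 0, "z": -2, "wx": 0, "wy": 0, "wz": 0, "fingers": 0.95}, {"x": 0, "y": 0, "z": -2, "wx": 0, "wy": 0, "wz": 0, "fingers": 0.95}, {"x": 0, "y": 0, "z": 0, "wx": 0, "wy": 0, "wz": 0, "fingers": 0.95}])

```text
time_s: 16.58
position: [0.5637, -0.041, 0.1211]
eef_rot: [-3.141, 0.001, -2.551]
contact_force: [1.7, 0.2, 2.1]
opening: 0.952
```

Emit:
arm_command(targets=[{"x": 0, "y": 0, "z": -2, "wx": 0, "wy": 0, "wz": 0, "fingers": 0.95}, {"x": 0, "y": 0, "z": -2, "wx": 0, "wy": 0, "wz": 0, "fingers": 0.95}, {"x": 0, "y": 0, "z": -2, "wx": 0, "wy": 0, "wz": 0, "fingers": 0.95}, {"x": 0, "y": 0, "z": -2, "wx": 0, "wy": 0, "wz": 0, "fingers": 0.95}, {"x": 0, "y": 0, "z": 0, "wx": 0, "wy": 0, "wz": 0, "fingers": 0.95}])

```text
time_s: 17.0
position: [0.5635, -0.041, 0.1131]
eef_rot: [-3.141, 0.001, -2.551]
contact_force: [1.5, 0.4, 4.0]
opening: 0.949
```

Pushing both arms down at a few newtons. Continuing.

Emit:
arm_command(targets=[{"x": 0, "y": 0, "z": -2, "wx": 0, "wy": 0, "wz": 0, "fingers": 0.95}, {"x": 0, "y": 0, "z": -2, "wx": 0, "wy": 0, "wz": 0, "fingers": 0.95}, {"x": 0, "y": 0, "z": -2, "wx": 0, "wy": 0, "wz": 0, "fingers": 0.95}, {"x": 0, "y": 0, "z": -2, "wx": 0, "wy": 0, "wz": 0, "fingers": 0.95}, {"x": 0, "y": 0, "z": -2, "wx": 0, "wy": 0, "wz": 0, "fingers": 0.95}, {"x": 0, "y": 0, "z": 0, "wx": 0, "wy": 0, "wz": 0, "fingers": 0.95}])

```text
time_s: 17.5
position: [0.5632, -0.0411, 0.1029]
eef_rot: [-3.141, 0.0, -2.551]
contact_force: [1.5, 0.4, 3.5]
opening: 0.949
```

Emit:
arm_command(targets=[{"x": 0, "y": 0, "z": -2, "wx": 0, "wy": 0, "wz": 0, "fingers": 0.95}, {"x": 0, "y": 0, "z": -2, "wx": 0, "wy": 0, "wz": 0, "fingers": 0.95}, {"x": 0, "y": 0, "z": -2, "wx": 0, "wy": 0, "wz": 0, "fingers": 0.95}, {"x": 0, "y": 0, "z": -2, "wx": 0, "wy": 0, "wz": 0, "fingers": 0.95}, {"x": 0, "y": 0, "z": -2, "wx": 0, "wy": 0, "wz": 0, "fingers": 0.95}, {"x": 0, "y": 0, "z": 0, "wx": 0, "wy": 0, "wz": 0, "fingers": 0.95}])

```text
time_s: 18.0
position: [0.5628, -0.041, 0.0925]
eef_rot: [3.141, -0.0, -2.551]
contact_force: [-0.4, 1.1, 2.1]
opening: 0.952
```

```bash
python3 cams.py w7.png
```

```text
[ 0.56278601 -0.04096396  0.09252838] [ 3.14110149e+00 -3.58805244e-04 -2.55136256e+00] [-0.41683802  1.09447292  2.10301732] 0.9522082167217261 [-0.07  0.34 -0.34  0.89  0.   -0.66]
cap 4949 0.1438 [ 0.562  -0.0416] [0.0343 0.0369]
tilt [0.014 0.014]
1 602 0.022 0.0418 z 0.1005 0.1354 deg up -56.1
-1 548 -0.0403 -0.0222 z 0.1 0.1345 deg up -58.5
armdir 123.68093367597206
```

View pics/w7.png

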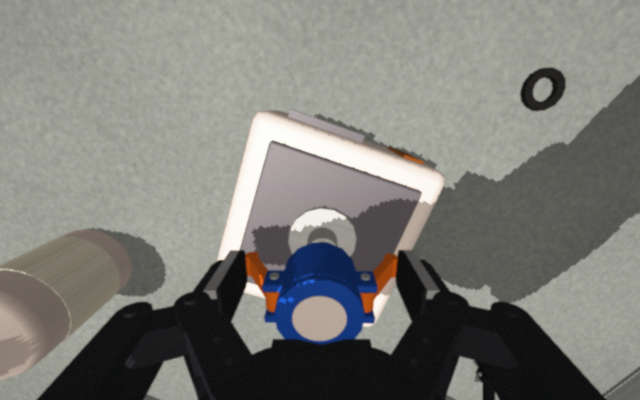

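Both arms are about 50–57° below level and even, with the fingers at their tips (255,265) and (385,265). I'll go a little deeper, then squeeze.

Emit:
arm_command(targets=[{"x": 0.3, "y": 0, "z": -2, "wx": 0, "wy": 0, "wz": 0, "fingers": 0.95}, {"x": 0, "y": 0, "z": -2, "wx": 0, "wy": 0, "wz": 0, "fingers": 0.95}, {"x": 0, "y": 0, "z": -2, "wx": 0, "wy": 0, "wz": 0, "fingers": 0.95}, {"x": 0, "y": 0, "z": -1, "wx": 0, "wy": 0, "wz": 0, "fingers": 0.95}, {"x": 0, "y": 0, "z": 0, "wx": 0, "wy": 0, "wz": 0, "fingers": 0.95}, {"x": 0, "y": 0, "z": 0, "wx": 0, "wy": 0, "wz": 0, "fingers": 0.9}, {"x": 0, "y": 0, "z": 0, "wx": 0, "wy": 0, "wz": 0, "fingers": 0.85}, {"x": 0, "y": 0, "z": 0, "wx": 0, "wy": 0, "wz": 0, "fingers": 0.8}, {"x": 0, "y": 0, "z": 0, "wx": 0, "wy": 0, "wz": 0, "fingers": 0.75}, {"x": 0, "y": 0, "z": 0, "wx": 0, "wy": 0, "wz": 0, "fingers": 0.7}, {"x": 0, "y": 0, "z": 0, "wx": 0, "wy": 0, "wz": 0, "fingers": 0.65}, {"x": 0, "y": 0, "z": 0, "wx": 0, "wy": 0, "wz": 0, "fingers": 0.6}, {"x": 0, "y": 0, "z": 0, "wx": 0, "wy": 0, "wz": 0, "fingers": 0.6}, {"x": 0, "y": 0, "z": 0, "wx": 0, "wy": 0, "wz": 0, "fingers": 0.6}, {"x": 0, "y": 0, "z": 0, "wx": 0, "wy": 0, "wz": 0, "fingers": 0.6}, {"x": 0, "y": 0, "z": 0, "wx": 0, "wy": 0, "wz": 0, "fingers": 0.6}, {"x": 0, "y": 0, "z": 0, "wx": 0, "wy": 0, "wz": 0, "fingers": 0.6}], grip_force=30)

```text
time_s: 19.47
position: [0.5634, -0.0408, 0.0864]
eef_rot: [3.141, 0.001, -2.551]
contact_force: [-2.9, 2.2, 5.4]
opening: 0.706
```

```bash
python3 cams.py w8.png
```

```text
[ 0.56342436 -0.0408272   0.08640688] [ 3.14144475e+00  5.06763934e-04 -2.55120834e+00] [-2.87813917  2.1631291   5.41292295] 0.7056482387112821 [-0.07  0.35 -0.35  0.88  0.   -0.66]
cap 4563 0.1438 [ 0.5603 -0.0429] [0.0303 0.0367]
tilt [0.029 0.033]
1 296 0.022 0.0309 z 0.1 0.135 deg up -72.9
-1 281 -0.0295 -0.022 z 0.1001 0.1341 deg up -72.5
armdir 123.81457313100366
```

View pics/w8.png

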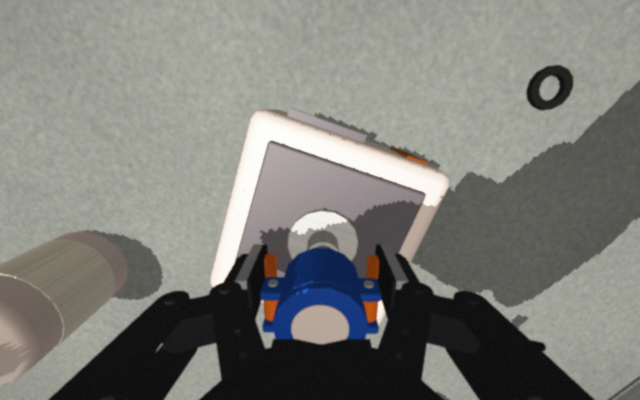

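The arms hang at about 73° with the fingers squeezed to about 60 mm, which is essentially the stop. One firmer squeeze to confirm, then open and withdraw.

Emit:
arm_command(targets=[{"x": 0, "y": 0, "z": 0, "wx": 0, "wy": 0, "wz": 0, "fingers": 0.55}, {"x": 0, "y": 0, "z": 0, "wx": 0, "wy": 0, "wz": 0, "fingers": 0.55}, {"x": 0, "y": 0, "z": 0, "wx": 0, "wy": 0, "wz": 0, "fingers": 0.55}, {"x": 0, "y": 0, "z": 0, "wx": 0, "wy": 0, "wz": 0, "fingers": 0.55}], grip_force=45)

```text
time_s: 19.85
position: [0.5634, -0.0408, 0.0866]
eef_rot: [3.142, 0.001, -2.551]
contact_force: [-3.3, 1.0, 6.5]
opening: 0.687
```

Emit:
arm_command(targets=[{"x": 0, "y": 0, "z": 0, "wx": 0, "wy": 0, "wz": 0, "fingers": 0.8}, {"x": 0, "y": 0, "z": 0, "wx": 0, "wy": 0, "wz": 0, "fingers": 0.95}, {"x": 0, "y": 0, "z": 0, "wx": 0, "wy": 0, "wz": 0, "fingers": 1}, {"x": 0, "y": 0, "z": 0, "wx": 0, "wy": 0, "wz": 0, "fingers": 1}, {"x": 0, "y": 0, "z": 0, "wx": 0, "wy": 0, "wz": 0, "fingers": 1}, {"x": 0, "y": 0, "z": 0, "wx": 0, "wy": 0, "wz": 0, "fingers": 1}, {"x": 0, "y": 0, "z": 5, "wx": 0, "wy": 0, "wz": 0, "fingers": 1}, {"x": 0, "y": 0, "z": 10, "wx": 0, "wy": 0, "wz": 0, "fingers": 1}, {"x": 0, "y": 0, "z": 15, "wx": 0, "wy": 0, "wz": 0, "fingers": 1}, {"x": 0, "y": 0, "z": 20, "wx": 0, "wy": 0, "wz": 0, "fingers": 1}, {"x": 0, "y": 0, "z": 20, "wx": 0, "wy": 0, "wz": 0, "fingers": 1}, {"x": 0, "y": 0, "z": 20, "wx": 0, "wy": 0, "wz": 0, "fingers": 1}, {"x": 0, "y": 0, "z": 20, "wx": 0, "wy": 0, "wz": 0, "fingers": 1}, {"x": 0, "y": 0, "z": 15, "wx": 0, "wy": 0, "wz": 0, "fingers": 1}, {"x": 0, "y": 0, "z": 0, "wx": 0, "wy": 0, "wz": 0, "fingers": 1}, {"x": 0, "y": 0, "z": 0, "wx": 0, "wy": 0, "wz": 0, "fingers": 1}])

```text
time_s: 21.18
position: [0.5643, -0.0411, 0.2124]
eef_rot: [-3.14, 0.002, -2.551]
contact_force: [-0.1, 0.1, -0.4]
opening: 1.002
```

```bash
python3 cams.py w9.png; python3 - <<'E'
import cv2;i=cv2.imread('pics/w9.png');cv2.imwrite('pics/w9c.png',cv2.resize(i[90:290,200:450],None,fx=3,fy=3))
E
```

```text
[ 0.56428638 -0.04113427  0.21244953] [-3.13981884e+00  2.27290142e-03 -2.55140002e+00] [-0.0973933   0.08074891 -0.3738207 ] 1.0024672524204505 [-0.07  0.25 -0.17  1.14  0.   -0.66]
cap 1487 0.1438 [ 0.563  -0.0404] [0.0361 0.0365]
tilt [0.006 0.004]
1 62 0.022 0.0308 z 0.1002 0.1339 deg up -76.6
-1 73 -0.0311 -0.0222 z 0.1005 0.1346 deg up -76.8
armdir 123.65485059952782
```

View pics/w9c.png

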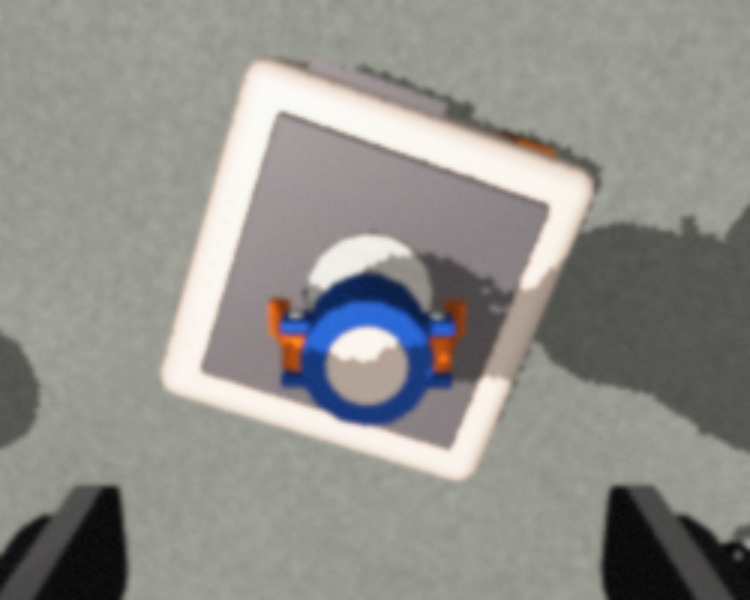

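The crop shows the coupler level on the adapter at (367,360), with both orange arms hanging close at its sides (290,340) and (450,335). The fingers are open and well clear. Handing in.

```bash
python3 -c "
from station import ctrl
print(ctrl.hand_in())"
```

```text
the job is handed in; nothing more can be done
None
```

The blue coupler is pressed home on the adapter and locked, with both cam arms swung down together. I handed the job in at about 21 s of the 69 s allowed; the hand-in reports no verdict.

- **Pressing home:** With the arms still raised, the coupler slid the seal in at about 7–8 N. It then stopped hard; the vertical push peaked at about 24 N, above the advised 15–20 N but under the 50 N limit. The rim came out at about 0.1396 m, which matches the camera's 0.139–0.140 m.
- **Locking:** I turned the jaws 90°, lowered the open fingers over both arms and squeezed them to the stop at about 58–60 mm.
- **Last checks:** The cap is centred within about 1 mm of the adapter axis, its top at 0.1438 m is unchanged since seating, and it is level to about 0.007 rad. Both arms hang at about 76° (the stop is 75°). The gripper is open, clear and carrying no load.

**Disagreements and limits:**
- The overhead and wrist cameras differed by about 2 mm on the adapter's y position, so I used a value in between and insertion met no resistance.
- A side force of about 10 N appeared at full press and did not move the coupler.
- The seal travelled about 5 mm by feel, against about 6 mm estimated from the camera. I could not see the seal directly once it was covered.
- The bystanders were not re-measured at the end. I saw no contact with any of them.

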